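# Shut the bung chute gate in the teaching winery

## Robot

A 6-joint arm with a two-finger parallel gripper is mounted at the origin on the work surface. World frame = base frame: x ahead of the robot, y to its left, z up, the work surface at z = 0. Lengths are in mm, angles in rad, forces in N, time in s.
With the tool pointing down it reaches from about 325 to 875 mm from the base axis. Payload 4.4 kg.
Tool frame: the origin (TCP) lies at the very end of the fingers, on their centre line; the grasp point (between the pads) lies 19 mm behind it (grasp_offset is the distance from the TCP to the grasp point, in mm); z points along the fingers, y is the direction in which the jaws open and shut (so a half turn about z gives the same grasp; the last joint's range is limited). The gripper opens to 85 mm and grips with 20 to 120 N. Pads are 22 mm wide; open, the fingers measure 114 mm over their backs; the gripper's body (76 mm by 85 mm) begins 54 mm behind the grasp point. The pads swing forward as they close: fully open they stand 13 mm farther back than shut.
Start: joints at [-1.45, 0.207, 1.542, -0, 1.393, -0.15], TCP at [153.801, -554.051, 231.282] pointing down, gripper open.
Joint ranges: [-2.73, 2.73], [-0.86, 2.22], [0.23, 2.46], [-1.11, 4.25], [0.08, 2.63], [-2.82, 2.82]. Speed limits (rad/s): [2.79, 2.79, 3.14, 3.14, 3.14, 3.14].

## Interface

Orientations are given as a 3x3 rotation matrix whose columns are the frame's x, y, z axes.
In Python, from workcell import observe, camera, close_job, grasp_offset gives the robot as it stands.
- The arm moves only by the tool drive_tool, never from a script. Its argument "targets" is a list of rows, each an object with "travel": the shift along the tool's x, y, z in cm, a list of three; "turn": the turn, a rotation vector about the tool's x, y, z in degrees, a list of three; "gripper": the closure in counts, from 0 (fully open) to 255 (shut). In form: [{"travel": [tx, ty, tz], "turn": [rx, ry, rz], "gripper": gripper}, ...]. A call has 1 to 20 rows; each row shifts and turns the commanded pose from where the row before left it, along the tool's axes as they then stand; what a row does not reach is not made up. A row lasts 1/12 s, in which the tool goes at most 41.7 mm and 7.16 degrees, less where a joint would pass 70% of its speed; a pose out of reach is approached as far as the arm can. A call is refused whole if a number of a shift passes 4.17 or a number of a turn 7.16, either way. A call with a gripper value outside its range is refused whole. The fingers move at their own pace and stop on an object; the grip force is fixed at half the most. Time passes only in rows, so rows that do not move let the fingers close. It gives the time, the measured TCP pose, the force and the opening at its end, in the units of the state.
- observe(): the state, without advancing time (a new reading comes with each control period).
- camera(name): name is "scene" or "top" or "wrist"; returns a dict with "frame" (420x560x3 uint8, red, green, blue), "z_map" (420x560 float32, mm along the optical axis (not along the pixel's ray), 0 where there is no reading), "fx", "fy", "cx", "cy" (pixels), "R" (3x3) and "t" (3): a world point X has camera coordinates R X + t. Camera axes: x right, y down, z forward; pixel columns grow to the right and rows downward; lengths in mm; the calibration is good to about 2 mm. A picture is of the moment at which its call begins.
- close_job(): hands the job in, once; it reports no verdict.
The state is a dict: "clock": time; "q": joint angles; "qd": joint speeds; "joint_torque": joint torques, N m; "eef_pos": TCP position; "tcp_rot": TCP orientation; "contact_force": force on the tool from outside, world axes, zero at the start; "ft_torque": the same for the moment, N m; "opening": finger opening in mm.
Only numpy, scipy, OpenCV 4.12 (cv2) and the standard library are available. Lean on these libraries where they do the work, as an engineer would, in place of code of your own. Each camera call takes 0.05 s, during which the arm holds its last target.

## Task

Two stopper chutes stand on the winery bench, both with their sliding gates open. Shut the gate of the wider chute, the one holding the tapered rubber bungs: push it across the chute's mouth until it is fully home and its spring catch has clicked down behind it, then let go and draw clear. Leave the gate of the narrower cork chute as it is.

Things in the scene. Friction and masses are not known exactly. Their poses are not given: they have to be found in the camera images.
- bung_push (a point): Centre of the outer face of the upright steel push plate at the end of the bung chute's gate: plate 50 wide, 66 tall, 5 mm thick, spanning heights 75 to 141 mm. y points level and squarely out of that face, away from the chute (push towards -y to shut), x along its width, z up. Free space on +y. The fixed chute, 91 mm wide, at most 0.14 m tall, holds dark tapered bungs and may be turned.
- bung_gate (a joint): Opening of the bung chute's gate in m, along the push point's y: 0 is shut against its stop, 0.045 to 0.065 at the start, 0.08 fully open. Slide friction about 5 N, with up to 6 N more between about 28 and 7 mm open, where a wedge on the gate lifts the catch. The gate stays where it is left.
- bung_catch (a joint): Lift in m of the bung gate's spring catch: upright pin with a black knob 20 mm across, over the gate between chute and push plate, knob top 134 mm above the bench. 0 is down, as at the start; the closing gate's wedge lifts it 6 to 7 mm and it snaps down behind the wedge by itself some 6 mm before the gate meets its stop, locking it with a few mm of play.
- cork_push (a point): The same point on the like push plate (same size, heights, axes) of the other, narrower chute, 56 mm wide outside, holding straight tan corks. Either chute may stand left or right. This gate must stay as it is.

How it is judged:
By the outcome, as a careful person would: the job done as asked, in the order asked, and still so for the second after the job is handed in, with the robot touching nothing.
It also fails if it takes over 32 s, if anything falls off the work surface, if the arm or the gripper's body presses on something with over 40 N, if the wrist force passes 120 N, or if a joint passes its speed limit or range.

## Working session

There is one attempt and no reset: what is moved stays moved. The work goes in short steps, Python scripts to look and compute and a tool call to move; the robot and the scene stay as the last step left them, time stands still between calls to the robot, and variables do not carry over. Pictures are saved under pics/ and viewed, and the job is handed in when it is done.

Besides the shell and the picture viewer there is one more tool, called after ">>>" as name(argument=value, ...), one argument or row to a line, values as JSON. drive_tool: Moves the arm, as the interface text tells. Its arguments: {"type":"object","properties":{"targets":{"type":"array","items":{"type":"object","properties":{"travel":{"type":"array","items":{"type":"number"}},"turn":{"type":"array","items":{"type":"number"}},"gripper":{"type":"number"}}}}},"required":["targets"]}

```bash
mkdir -p pics; ls; python3 - <<'E'
from workcell import observe,camera
import cv2,pickle,numpy as np
s=observe();print(s)
d={}
for n in("scene","top"):
    c=camera(n);d[n]=c;cv2.imwrite(f"pics/{n}0.png",c["frame"][:,:,::-1]);print(n,c["R"],c["t"],c["fx"],c["cx"],c["cy"],(c["z_map"]>0).mean())
pickle.dump(d,open("d0.pkl","wb"))
E
```

```text
pics
{'clock': 0.0, 'q': array([-1.45052331e+00,  2.07432974e-01,  1.54296823e+00, -2.86349101e-05,
        1.39348961e+00, -1.50496686e-01]), 'qd': array([-0.00057303,  0.00110846, -0.00068615,  0.00085193, -0.00041953,
        0.00028785]), 'joint_torque': array([ 1.45263225e-04, -3.83032572e+01, -2.91599017e+01, -2.92193581e-04,
        1.07452663e-02, -1.28924387e-05]), 'eef_pos': array([ 153.68700137, -553.29105151,  230.11161922]), 'tcp_rot': array([[ 9.63563996e-01,  2.67477724e-01, -3.03723399e-04],
       [ 2.67477709e-01, -9.63561355e-01,  2.27817872e-03],
       [ 3.16705930e-04, -2.27641023e-03, -9.99997359e-01]]), 'contact_force': array([ 0.4164294 , -0.41261104,  0.41032541]), 'ft_torque': array([-0.06666036, -0.00994243,  0.0236894 ]), 'opening': 85.23591057221783}
scene [[ 0.87221267  0.48895907 -0.01280959]
 [ 0.38476658 -0.702051   -0.59923207]
 [-0.30199294  0.51772911 -0.80047288]] [-424.69416935 -145.8650862   962.85569251] 438.7952409422803 278.0406989878382 199.54279232719924 0.9959821428571428
top [[-0.00450553 -0.99998755 -0.00214552]
 [-0.98326942  0.0048209  -0.18209341]
 [ 0.18210149  0.0012892  -0.9832789 ]] [-10.81582649 508.47198098 898.66716108] 431.16961964275845 273.254491822862 196.65436278767515 0.9960034013605442
```

View pics/scene0.png

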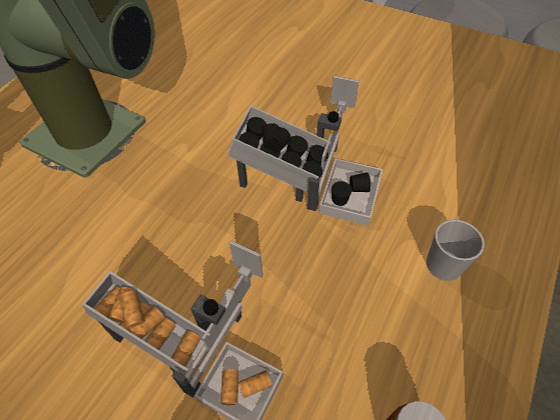

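View pics/top0.png

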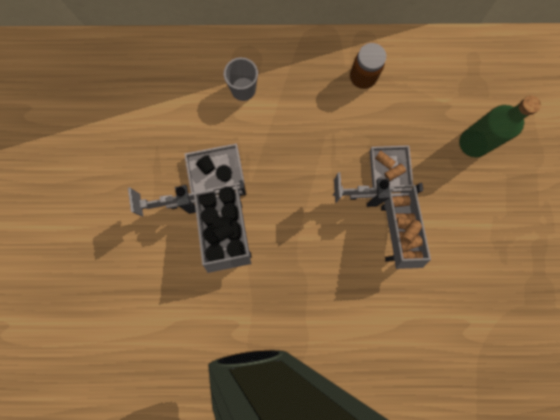

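The scene view shows the bung chute with its push plate at about (344,92) and its knob at (333,117). In the top view the plate is at about (135,202), to the left of the chute (+y). The cork chute's plate is at (338,188) in the top view. Next I'll measure both plates from depth.

```bash
cat > h.py <<'E'
import numpy as np
def cloud(c):
    z=c["z_map"];v,u=np.mgrid[:z.shape[0],:z.shape[1]]
    P=np.stack([(u-c["cx"])/c["fx"]*z,(v-c["cy"])/c["fy"]*z,z],-1)
    return (P-c["t"])@c["R"]
E
python3 - <<'E'
import pickle,numpy as np,cv2
from h import cloud
d=pickle.load(open("d0.pkl","rb"))
for n,(u,v),(r) in (("scene",(344,92),22),("top",(136,202),24)):
    c=d[n];X=cloud(c)
    w=X[v-r:v+r,u-r:u+r].reshape(-1,3)
    m=(w[:,2]>85)&(w[:,2]<150);w=w[m]
    print(n,len(w),w.min(0),w.max(0))
    hi=w[w[:,2]>(133 if n=="top" else 85)]
    print(np.round(hi[:: max(1,len(hi)//25)]))
    b=cv2.resize(c["frame"][max(0,v-60):v+60,max(0,u-60):u+80,::-1],None,fx=5,fy=5,interpolation=cv2.INTER_CUBIC);cv2.imwrite(f"pics/z{n}.png",b)
# chute outline: bung chute rim points in top
c=d["top"];X=cloud(c)
for nm,(u0,u1,v0,v1) in dict(bung=(185,252,140,275),cork=(365,435,140,275)).items():
    w=X[v0:v1,u0:u1].reshape(-1,3); m=(w[:,2]>100)&(w[:,2]<150); q=w[m]
    print(nm,cv2.minAreaRect(q[:,:2].astype(np.float32)),q[:,2].max())
E
```

```text
scene 696 [462.68963418 173.40807576  85.10176475] [512.40282862 276.7040735  143.07899929]
[[464. 265. 142.]
 [489. 270. 143.]
 [471. 266. 134.]
 [474. 265. 134.]
 [476. 265. 132.]
 [478. 265. 130.]
 [481. 265. 129.]
 [481. 269. 124.]
 [485. 266. 125.]
 [486. 270. 120.]
 [490. 269. 120.]
 [493. 269. 119.]
 [494. 271. 116.]
 [497. 269. 115.]
 [499. 270. 113.]
 [501. 272. 110.]
 [505. 273. 109.]
 [509. 274. 107.]
 [463. 265.  90.]
 [465. 264.  89.]
 [467. 265.  86.]
 [476. 267.  86.]
 [494. 268.  90.]
 [483. 255.  90.]
 [511. 271.  87.]
 [503. 178. 136.]]
top 310 [462.66673904 226.60833987  85.01717725] [512.72887728 274.72990994 143.2423627 ]
[[512. 272. 141.]
 [510. 272. 141.]
 [508. 274. 140.]
 [509. 269. 137.]
 [506. 271. 137.]
 [504. 270. 141.]
 [502. 271. 138.]
 [499. 271. 142.]
 [501. 268. 133.]
 [498. 268. 138.]
 [495. 269. 143.]
 [494. 272. 140.]
 [495. 267. 135.]
 [492. 268. 139.]
 [490. 268. 139.]
 [488. 267. 141.]
 [485. 266. 142.]
 [484. 268. 138.]
 [481. 266. 142.]
 [480. 267. 140.]
 [478. 269. 139.]
 [478. 264. 136.]
 [476. 263. 140.]
 [474. 262. 141.]
 [472. 262. 140.]
 [470. 264. 140.]
 [468. 266. 140.]
 [466. 266. 140.]
 [467. 262. 134.]
 [464. 262. 139.]]
bung ((443.60906982421875, 103.538818359375), (177.38320922851562, 108.74736785888672), 11.980118751525879) 135.83718849677075
cork ((447.1195983886719, -279.1050109863281), (189.3221435546875, 79.71424865722656), 14.838491439819336) 136.8517644826419
```

View pics/zscene.png

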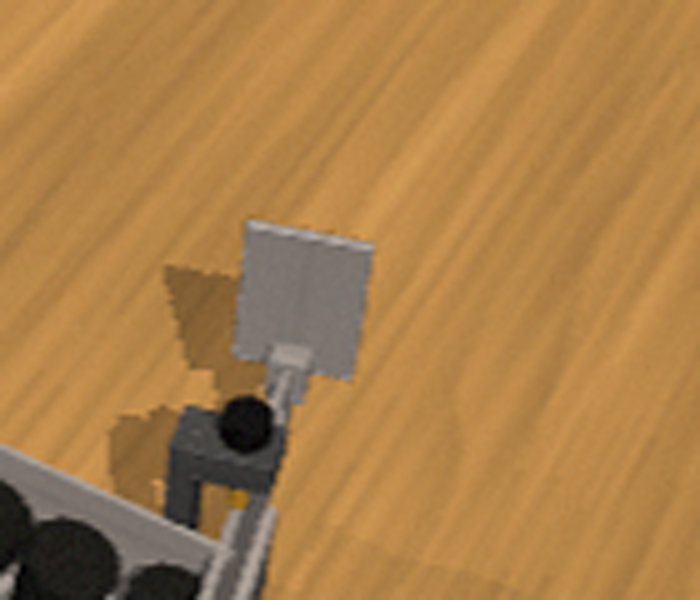

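View pics/ztop.png

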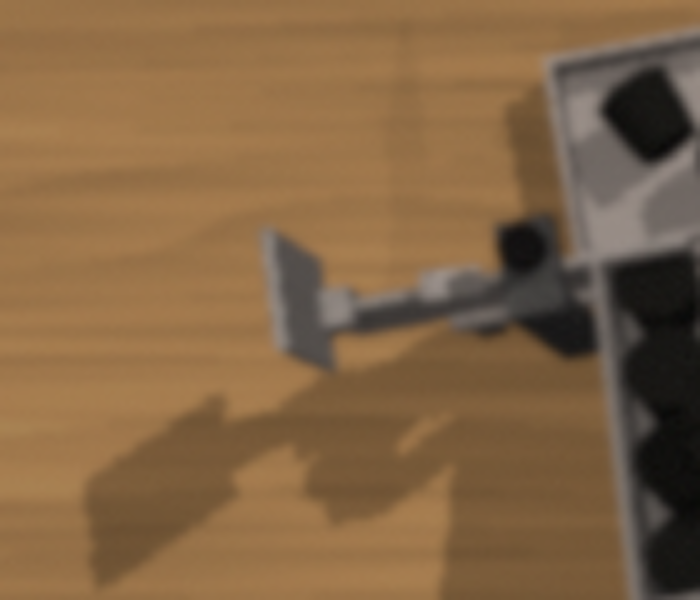

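```bash
cat >> h.py <<'E'
def plate(c,u,v,r=24):
    w=cloud(c)[v-r:v+r,u-r:u+r].reshape(-1,3)
    w=w[(w[:,2]>100)&(w[:,2]<150)]
    return w
E
python3 - <<'E'
import pickle,numpy as np,cv2
from h import *
d=pickle.load(open("d0.pkl","rb"))
for nm,n,u,v in(("bung","top",136,202),("bung","scene",344,92),("cork","top",339,188),("cork","scene",245,259)):
    w=plate(d[n],u,v)
    l=cv2.fitLine(w[:,:2].astype(np.float32),cv2.DIST_HUBER,0,.01,.01).ravel()
    for k in range(3):
        res=(w[:,:2]-l[2:])@[-l[1],l[0]]; w2=w[abs(res)<6]
        l=cv2.fitLine(w2[:,:2].astype(np.float32),cv2.DIST_HUBER,0,.01,.01).ravel()
    t=(w2[:,:2]-l[2:])@l[:2]
    print(nm,n,len(w),len(w2),"ang",np.degrees(np.arctan2(l[1],l[0])),"mid",l[2:]+l[:2]*(t.max()+t.min())/2,np.ptp(t),"z",w2[:,2].min(),w2[:,2].max())
# simulate arc
import math
y=math.atan2(.2675,.9636);p=np.array([153.7,-553.3])
for i in range(26):
    a,b=39.1,-9.2
    p=p+a*np.array([math.cos(y),math.sin(y)])+b*np.array([math.sin(y),-math.cos(y)]); y+=math.radians(3.32)
    if i%5==4 or i==25:print(i,p,math.degrees(y))
E
```

```text
bung top 210 210 ang 11.541824 mid [488.04970876 266.09150168] 50.61361309271526 z 100.23307190977444 143.24236270444638
bung scene 541 479 ang 11.110665 mid [487.75242781 267.75790021] 50.07121496014433 z 100.1426677419946 143.07899929383225
cork top 144 144 ang 1.8134652 mid [ 515.35843448 -142.72633112] 49.471688724603894 z 100.17904364994598 144.3206348196691
cork scene 508 508 ang 2.0193493 mid [ 516.11917829 -145.29606328] 49.81861373722746 z 100.01379809176711 143.2909713724089
4 [ 316.86943893 -437.3611004 ] 32.11491045201074
9 [ 440.11600077 -279.63862503] 48.71491045201072
14 [513.16648672 -93.27950734] 65.31491045201071
19 [529.9317844  106.18231616] 81.91491045201069
24 [489.01442491 302.12073489] 98.51491045201068
25 [474.1264219  339.42753543] 101.83491045201067
```

The fits agree: plate width is 50 mm, top about 141 mm, the plate's width axis lies at about 11.3°, and the outer face centre is near (487, 271). I'll fly the arc over to the outer side with the gripper closing.

>>> drive_tool(
  targets=[
    {"travel": [3.91,-0.92,0],"turn": [0,0,-3.3],"gripper": 255},
    {"travel": [3.91,-0.92,0],"turn": [0,0,-3.3],"gripper": 255},
    {"travel": [3.91,-0.92,0],"turn": [0,0,-3.3],"gripper": 255},
    {"travel": [3.91,-0.92,0],"turn": [0,0,-3.3],"gripper": 255},
    {"travel": [3.91,-0.92,0],"turn": [0,0,-3.3],"gripper": 255},
    {"travel": [3.91,-0.92,0],"turn": [0,0,-3.3],"gripper": 255},
    {"travel": [3.91,-0.92,0],"turn": [0,0,-3.3],"gripper": 255},
    {"travel": [3.91,-0.92,0],"turn": [0,0,-3.3],"gripper": 255},
    {"travel": [3.91,-0.92,0],"turn": [0,0,-3.3],"gripper": 255},
    {"travel": [3.91,-0.92,0],"turn": [0,0,-3.3],"gripper": 255},
    {"travel": [3.91,-0.92,0],"turn": [0,0,-3.3],"gripper": 255},
    {"travel": [3.91,-0.92,0],"turn": [0,0,-3.3],"gripper": 255},
    {"travel": [3.91,-0.92,0],"turn": [0,0,-3.3],"gripper": 255},
  ],
)

```text
clock: 1.18
eef_pos: [492.0, -169.7, 230.8]
tcp_rot: [[0.521, 0.853, -0.0], [0.853, -0.521, 0.0], [0.0, -0.001, -1.0]]
contact_force: [1.0, -1.5, -0.2]
opening: 0.2
```

>>> drive_tool(
  targets=[
    {"travel": [3.91,-0.92,0],"turn": [0,0,-3.3],"gripper": 255},
    {"travel": [3.91,-0.92,0],"turn": [0,0,-3.3],"gripper": 255},
    {"travel": [3.91,-0.92,0],"turn": [0,0,-3.3],"gripper": 255},
    {"travel": [3.91,-0.92,0],"turn": [0,0,-3.3],"gripper": 255},
    {"travel": [3.91,-0.92,0],"turn": [0,0,-3.3],"gripper": 255},
    {"travel": [3.91,-0.92,0],"turn": [0,0,-3.3],"gripper": 255},
    {"travel": [3.91,-0.92,0],"turn": [0,0,-3.3],"gripper": 255},
    {"travel": [3.91,-0.92,0],"turn": [0,0,-3.3],"gripper": 255},
    {"travel": [3.91,-0.92,0],"turn": [0,0,-3.3],"gripper": 255},
    {"travel": [3.91,-0.92,0],"turn": [0,0,-3.3],"gripper": 255},
    {"travel": [3.91,-0.92,0],"turn": [0,0,-3.3],"gripper": 255},
    {"travel": [3.91,-0.92,0],"turn": [0,0,-3.3],"gripper": 255},
    {"travel": [3.91,-0.92,0],"turn": [0,0,-3.3],"gripper": 255},
    {"travel": [0,0,0],"turn": [0,0,0],"gripper": 255},
    {"travel": [0,0,0],"turn": [0,0,0],"gripper": 255},
  ],
)

```text
clock: 2.43
eef_pos: [477.0, 340.1, 230.6]
tcp_rot: [[-0.2, 0.98, -0.001], [0.98, 0.2, -0.001], [-0.001, -0.001, -1.0]]
contact_force: [0.3, -0.8, -0.3]
opening: 0.3
```

```bash
python3 - <<'E'
from workcell import observe
import numpy as np
s=observe();R=s["tcp_rot"];p=s["eef_pos"];print(s["clock"],s["q"],p,R,s["opening"])
n=np.array([-.196,.981,0]);t=np.array([487,271,95])+n*40
print("tool travel cm to standoff",R.T@(t-p)/10,"yaw",np.degrees(np.arctan2(R[1,0],R[0,0])))
E
```

```text
2.4333 [ 4.71848344e-01  2.30763840e-01  1.51381922e+00 -2.60552935e-04
  1.39830493e+00  2.70266769e-01] [477.00028518 340.09360398 230.56907236] [[-2.00263416e-01  9.79741542e-01 -1.03712242e-03]
 [ 9.79741911e-01  2.00262627e-01 -8.17412083e-04]
 [-5.93155714e-04 -1.17981004e-03 -9.99999128e-01]] 0.27552466462651254
tool travel cm to standoff [-2.96009253 -0.37026531 13.5591117 ] yaw 101.55236537943192
```

>>> drive_tool(
  targets=[
    {"travel": [-0.4,-0.1,3],"turn": [0,0,0],"gripper": 255},
    {"travel": [-0.5,-0.1,3],"turn": [0,0,0],"gripper": 255},
    {"travel": [-0.6,-0.1,3],"turn": [0,0,0],"gripper": 255},
    {"travel": [-0.7,-0.07,3],"turn": [0,0,0],"gripper": 255},
    {"travel": [-0.7,0,1.55],"turn": [0,0,0.2],"gripper": 255},
    {"travel": [0,0,0],"turn": [0,0,0],"gripper": 255},
    {"travel": [0,0,0],"turn": [0,0,0],"gripper": 255},
  ],
)

```text
clock: 3.02
eef_pos: [480.3, 307.3, 94.8]
tcp_rot: [[-0.19, 0.982, -0.003], [0.982, 0.19, -0.001], [-0.001, -0.003, -1.0]]
contact_force: [0.3, -1.2, 0.8]
opening: 0.3
```

```bash
python3 - <<'E'
from workcell import observe,camera
import cv2,numpy as np
ims=[]
for n,(u,v) in(("scene",(345,100)),("top",(140,200))):
    c=camera(n);ims.append(cv2.resize(c["frame"][max(0,v-70):v+70,u-65:u+65,::-1],(390,420)))
cv2.imwrite("pics/near.png",np.hstack(ims))
E
```

```text
(no output)
```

View pics/near.png

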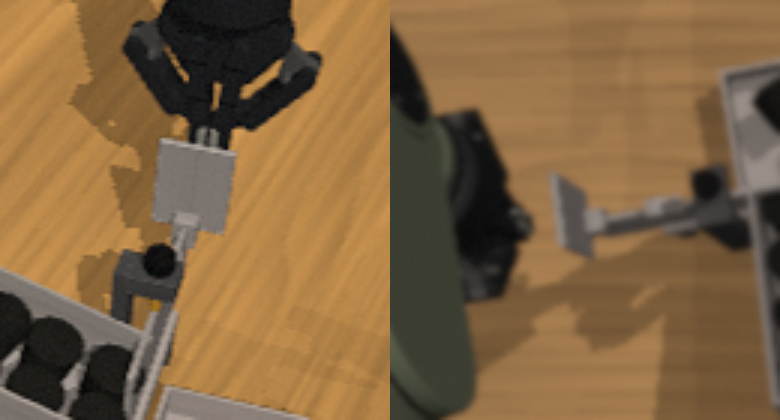

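The fingers stand centred behind the plate (left crop: fingertips at about (205,135), plate at (195,185)), with free space between them. I'll start pushing along tool -x.

>>> drive_tool(
  targets=[
    {"travel": [-1,0,0],"turn": [0,0,0],"gripper": 255},
    {"travel": [-0.6,0,0],"turn": [0,0,0],"gripper": 255},
    {"travel": [-0.4,0,0],"turn": [0,0,0],"gripper": 255},
    {"travel": [-0.4,0,0],"turn": [0,0,0],"gripper": 255},
    {"travel": [-0.4,0,0],"turn": [0,0,0],"gripper": 255},
    {"travel": [-0.4,0,0],"turn": [0,0,0],"gripper": 255},
    {"travel": [-0.4,0,0],"turn": [0,0,0],"gripper": 255},
    {"travel": [-0.4,0,0],"turn": [0,0,0],"gripper": 255},
    {"travel": [-0.4,0,0],"turn": [0,0,0],"gripper": 255},
  ],
)

```text
clock: 3.87
eef_pos: [489.3, 267.6, 96.7]
tcp_rot: [[-0.193, 0.981, 0.001], [0.981, 0.193, 0.004], [0.003, 0.002, -1.0]]
contact_force: [-1.4, 6.0, 2.0]
opening: -0.4
```

```bash
python3 - <<'E'
from workcell import observe,camera
import cv2,numpy as np
from h import *
s=observe();print(s["eef_pos"],s["contact_force"])
ims=[]
for n,(u,v) in(("scene",(345,100)),("top",(140,200))):
    c=camera(n);ims.append(cv2.resize(c["frame"][max(0,v-70):v+70,u-65:u+65,::-1],(390,420)))
    if n=="scene":
        w=cloud(c)[80:115,325:360].reshape(-1,3);w=w[(w[:,2]>105)&(w[:,2]<139)&(w[:,1]>215)];print(np.median(w@[-.196,.981,0]), np.median(np.array([487.8,267.8,0])@[-.196,.981,0]))
cv2.imwrite("pics/mid.png",np.hstack(ims))
E
```

```text
[489.2633244  267.5845401   96.65528868] [-1.43280564  5.99173424  2.00707636]
149.4654402291064 167.103
```

View pics/mid.png

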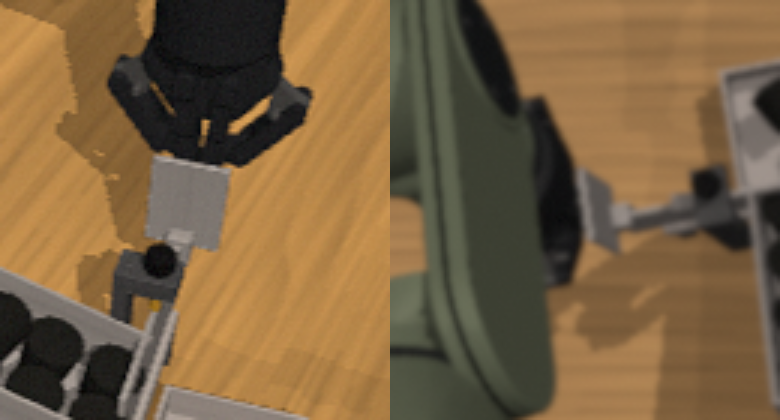

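The gate has moved about 17 mm under a push of about 6 N. The plate is square on the fingers, so I'll keep going.

>>> drive_tool(
  targets=[
    {"travel": [-0.4,0,0],"turn": [0,0,0],"gripper": 255},
    {"travel": [-0.4,0,0],"turn": [0,0,0],"gripper": 255},
    {"travel": [-0.4,0,0],"turn": [0,0,0],"gripper": 255},
    {"travel": [-0.4,0,0],"turn": [0,0,0],"gripper": 255},
    {"travel": [-0.4,0,0],"turn": [0,0,0],"gripper": 255},
  ],
)

```text
clock: 4.38
eef_pos: [492.6, 251.0, 96.7]
tcp_rot: [[-0.192, 0.981, 0.0], [0.981, 0.192, 0.009], [0.009, 0.002, -1.0]]
contact_force: [-3.8, 18.6, 1.8]
opening: -0.2
```

>>> drive_tool(
  targets=[
    {"travel": [-0.3,0,0],"turn": [0,0,0],"gripper": 255},
    {"travel": [-0.2,0,0],"turn": [0,0,0],"gripper": 255},
  ],
)

```text
clock: 4.55
eef_pos: [493.5, 246.1, 96.6]
tcp_rot: [[-0.193, 0.981, 0.001], [0.981, 0.193, 0.009], [0.009, 0.002, -1.0]]
contact_force: [-1.5, 14.2, 1.4]
opening: -0.2
```

>>> drive_tool(
  targets=[
    {"travel": [-0.2,0,0],"turn": [0,0,0],"gripper": 255},
    {"travel": [-0.2,0,0],"turn": [0,0,0],"gripper": 255},
  ],
)

```text
clock: 4.72
eef_pos: [494.3, 242.4, 96.6]
tcp_rot: [[-0.193, 0.981, 0.001], [0.981, 0.193, 0.009], [0.009, 0.002, -1.0]]
contact_force: [-2.4, 15.3, 1.2]
opening: -0.2
```

>>> drive_tool(
  targets=[
    {"travel": [-0.2,0,0],"turn": [0,0,0],"gripper": 255},
    {"travel": [-0.2,0,0],"turn": [0,0,0],"gripper": 255},
  ],
)

```text
clock: 4.88
eef_pos: [495.4, 235.4, 96.3]
tcp_rot: [[-0.194, 0.981, 0.001], [0.981, 0.194, 0.003], [0.002, 0.001, -1.0]]
contact_force: [-0.4, 6.1, 2.0]
opening: -0.0
```

>>> drive_tool(
  targets=[
    {"travel": [-0.2,0,0],"turn": [0,0,0],"gripper": 255},
    {"travel": [-0.2,0,0],"turn": [0,0,0],"gripper": 255},
  ],
)

```text
clock: 5.05
eef_pos: [496.2, 231.0, 96.3]
tcp_rot: [[-0.193, 0.981, 0.001], [0.981, 0.193, 0.002], [0.002, 0.001, -1.0]]
contact_force: [-0.8, 5.4, 2.8]
opening: 0.2
```

```bash
python3 - <<'E'
from workcell import observe,camera
import cv2,numpy as np
from h import *
ims=[]
for n,(u,v) in(("scene",(340,110)),("top",(160,200))):
    c=camera(n);ims.append(cv2.resize(c["frame"][max(0,v-70):v+70,u-65:u+65,::-1],(390,420)))
    if n=="scene":
        w=cloud(c)[80:125,320:355].reshape(-1,3);w=w[(w[:,2]>105)&(w[:,2]<139)&(w[:,1]>205)];print(np.median(w@[-.196,.981,0]))
        w=cloud(c)[112:124,328:339];print(np.round(w[...,2]).astype(int))
cv2.imwrite("pics/mid2.png",np.hstack(ims))
E
```

```text
112.1728269419698
[[100 100 135 135 134 134 133 134 134 134 105]
 [ 98 133 134 134 135 135 132 134 134 133 134]
 [ 96 133 134 135 134 136 132 134 134 132 135]
 [120 134 134 135 135 134 135 133 135 134 133]
 [129 133 132 132 135 135 133 133 134 134 132]
 [127 132 133 134 134 135 134 134 133 134 131]
 [126 129 131 131 134 132 132 133 133 131 128]
 [124 127 129 130 133 130 132 131 132 128 127]
 [121 124 125 126 129 129 128 128 128 128 121]
 [121 120 123 125 126 125 124 125 126 125 121]
 [122 120 118 119 124 122 123 125 122 121 120]
 [120 119 121 120 121 120 119 121 122 120 121]]
```

View pics/mid2.png

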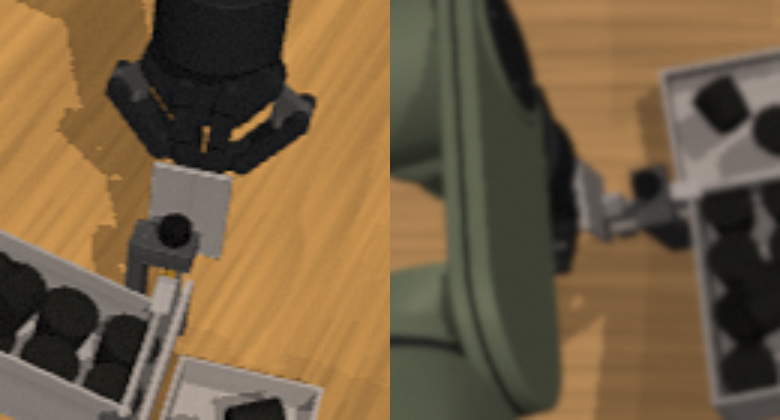

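The push force dropped to about 5 N and the knob top reads 134 mm, so the catch has dropped. I'll ease the gate the last few mm to its stop, watching the force.

>>> drive_tool(
  targets=[
    {"travel": [-0.2,0,0],"turn": [0,0,0],"gripper": 255},
  ],
)

```text
clock: 5.23
eef_pos: [496.6, 229.0, 96.3]
tcp_rot: [[-0.193, 0.981, 0.001], [0.981, 0.193, 0.002], [0.002, 0.001, -1.0]]
contact_force: [-2.3, 9.5, 3.2]
opening: -0.1
```

>>> drive_tool(
  targets=[
    {"travel": [-0.15,0,0],"turn": [0,0,0],"gripper": 255},
  ],
)

```text
clock: 5.32
eef_pos: [496.7, 229.0, 96.3]
tcp_rot: [[-0.192, 0.981, 0.0], [0.981, 0.192, 0.006], [0.006, 0.001, -1.0]]
contact_force: [-3.5, 15.5, 1.9]
opening: 0.1
```

>>> drive_tool(
  targets=[
    {"travel": [-0.15,0,0],"turn": [0,0,0],"gripper": 255},
  ],
)

```text
clock: 5.4
eef_pos: [496.7, 229.0, 96.3]
tcp_rot: [[-0.192, 0.981, -0.0], [0.981, 0.192, 0.009], [0.008, 0.002, -1.0]]
contact_force: [-3.5, 20.2, 1.3]
opening: -0.1
```

The TCP has stalled at y = 229.0 while the force climbs to 20 N, so the gate is at its stop. I'll draw back.

>>> drive_tool(
  targets=[
    {"travel": [0.5,0,0],"turn": [0,0,0],"gripper": 255},
    {"travel": [1.5,0,0],"turn": [0,0,0],"gripper": 255},
    {"travel": [2.5,0,0],"turn": [0,0,0],"gripper": 255},
    {"travel": [3,0,0],"turn": [0,0,0],"gripper": 255},
    {"travel": [3,0,0],"turn": [0,0,0],"gripper": 255},
    {"travel": [2,0,-2],"turn": [0,0,0],"gripper": 255},
    {"travel": [0,0,-3],"turn": [0,0,0],"gripper": 255},
    {"travel": [0,0,-3],"turn": [0,0,0],"gripper": 255},
    {"travel": [0,0,-3],"turn": [0,0,0],"gripper": 255},
    {"travel": [0,0,0],"turn": [0,0,0],"gripper": 255},
    {"travel": [0,0,0],"turn": [0,0,0],"gripper": 255},
  ],
)

```text
clock: 6.32
eef_pos: [474.7, 347.5, 208.2]
tcp_rot: [[-0.193, 0.981, 0.005], [0.981, 0.193, 0.001], [-0.0, 0.005, -1.0]]
contact_force: [0.1, 0.0, -1.5]
opening: 0.2
```

```bash
python3 - <<'E'
from workcell import observe,camera
import cv2,numpy as np
from h import *
s=observe();print(s["clock"],s["eef_pos"],s["contact_force"],abs(s["qd"]).max())
ims=[]
for n,(u,v) in(("scene",(340,110)),("top",(160,200))):
    c=camera(n);ims.append(cv2.resize(c["frame"][max(0,v-70):v+70,u-65:u+65,::-1],(390,420)))
    if n=="scene":
        w=cloud(c)[80:125,320:355].reshape(-1,3);w=w[(w[:,2]>105)&(w[:,2]<139)&(w[:,1]>203)&(w[:,1]<260)];print("inner face n",np.median(w@[-.196,.981,0]),len(w))
        w=cloud(c)[113:119,330:337];print("knob z",np.median(w[...,2]))
        w=plate(c,245,259);print("cork mid",w.mean(0))
    full=c["frame"]
cv2.imwrite("pics/end.png",np.hstack(ims))
import pickle
print("cork start",plate(pickle.load(open("d0.pkl","rb"))["scene"],245,259).mean(0))
E
```

```text
6.3167 [474.69979753 347.49542229 208.22858507] [ 0.07507094  0.0314573  -1.54326107] 0.06470780946812632
inner face n 110.31092183623994 362
knob z 133.8413425282876
cork mid [ 517.19239299 -144.98887091  124.86669881]
cork start [ 517.22600532 -145.01322012  124.97254663]
```

View pics/end.png

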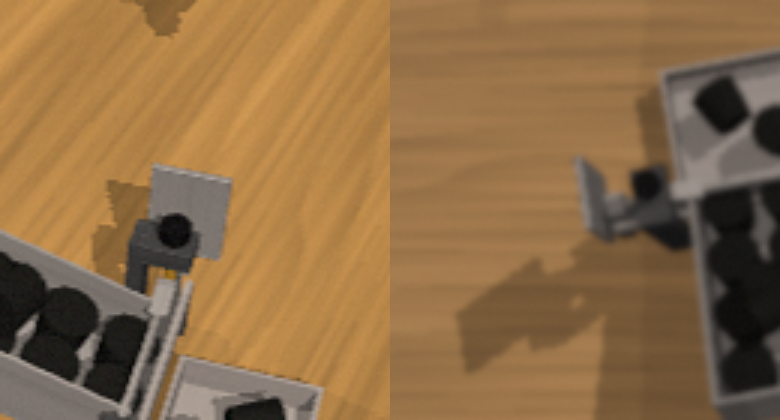

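```bash
python3 -c "
from workcell import close_job
print(close_job())"
```

```text
the job is handed in; nothing more can be done
None
```

The bung chute's gate is shut against its stop with the catch down behind it. I pushed its plate with the closed fingertips, drew the arm clear and handed the job in at about 6.5 s.

- **Gate:** it travelled about 57 mm, within the 45–65 mm starting opening. At the end the tool stalled while the force rose to 20 N, so the gate had met its stop.
- **Catch:** the push force rose to about 18 N over the wedge, then dropped to about 6 N some 6 mm or more before the stop. The knob top reads 134 mm, which is fully down. I did not pull the gate back to test the lock.
- **Cork gate:** its plate has not moved, to within 0.2 mm between the first and last pictures.
- **Arm:** it was clear, with contact force close to zero. No check failed or disagreed.

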